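# Rub the contact strip of an expansion card clean

### The job

Clean the gold edge contacts of the expansion card clamped in the board holder: take the rubber-tipped cleaning pen out of the tool stand and, pressing its tip lightly on the contacts, rub slowly (about two centimetres a second) along the whole row, starting on the short block of contacts, at the end towards the card's metal sockets, and finishing at the far end of the long block. Then stand the pen fully back in its hole in the tool stand, and leave the screwdriver, phone, bottle and parts tray where they are.

Things in the scene. Friction and masses are not known exactly. Their poses are not given: they have to be found in the camera images.
- card: Green expansion card lying flat, upper face 35 mm above the bench, fixed. A tab 85 mm long sticks out 8 mm from one long edge with a straight row of small gold contacts, 82 mm long and 5.8 mm across. Origin: middle of the row, on the upper face. x: level, across the row into the card (the tab's free edge is at x = -3.6 mm); y: along the row towards the short block; z: up.
- row_start (a point): Outer end of the short block of contacts: card y = +41 mm, on the row's middle line, on the card's upper face. The short block is 10 mm long; a 2 mm key slot, over which the rubber tip slides, parts it from the long block. It is towards the end of the card with three metal sockets and of the holder with the knurled knob.
- row_end (a point): Far end of the long block (70 mm) of contacts: card y = -41 mm, on the row's middle line, on the card's upper face.
- holder: Aluminium board holder with two steel rods and two jaws that clamp the card by its short ends; fixed. Origin: on the mat, 32 mm below the card's origin, same axes. Nothing on card or jaws is more than 14 mm above the card's upper face, and nothing higher than the face is within 7 mm of the row's middle line.
- pen: Cleaning pen, 142 mm long, about 70 g, upright, tip down in a hole of the stand (which hole varies). White round barrel 20 mm in diameter, from 42 to 134 mm above the tip, grey end cap above; below it a steel nose 11 mm in diameter with a black rubber tip. Thicker and taller than the screwdriver. Origin: on its axis at the unpressed tip end; z: from tip to cap; yaw free.
- pen_tip (a point): Centre of the flat underside of the pen's rubber tip, 7 mm in diameter. The tip is spring-backed: it starts to give at about 0.5 N and sinks up to 4 mm into the nose, where it pushes back with about 4 N; pressing further meets a hard stop.
- pen_shoulder (a point): Centre of the pen's flat shoulder, where barrel meets nose, 42 mm above the tip. It rests on the stand's top face, on the mouth of the hole.
- stand: Aluminium tool stand, a block 50 mm (x) by 130 mm (y) by 50 mm high, fixed to the bench on a 3 mm mat (its top is 53 mm above the bench), with two vertical through holes 15 mm in diameter, 80 mm apart along its y. Origin: the middle of its underside; z up.
- hole0 (a point): Centre of the mouth of one hole, on the top face of the stand (y = -40 mm of the stand).
- hole1 (a point): Centre of the mouth of the other hole, on the top face of the stand (y = +40 mm of the stand).
- driver: Precision screwdriver, all metal, standing blade down in the other hole of the stand: dark handle 17 mm in diameter, its top 62 mm above the stand's top. Origin: the tip of its blade, 42 mm below its shoulder. Bystander.
- phone: Black phone, 150 x 72 x 8 mm, lying face up beyond the mat. Origin: middle of its underside, x along its length. Bystander.
- alcohol: Small clear bottle, 42 mm in diameter, 110 mm tall, standing beyond the mat. Origin: middle of its underside. Bystander.
- tray: Grey divided parts tray, 90 x 130 x 28 mm, beyond the mat. Origin: middle of its underside. Bystander.
Mind the look-alikes: they are no part of the job. What is shaped like the stand but brown is not meant. What is shaped like the pen but blue is not meant.

How it is judged:
By the outcome, as a careful person would: the job done as asked, in the order asked, and still so for the second after the job is handed in, with the robot touching nothing.
It also fails if it takes over 64 s, if anything falls off the work surface, if the arm or the gripper's body presses on something with over 40 N, if the wrist force passes 120 N, or if a joint passes its speed limit or range.

### The arm

A 7-joint arm with a two-finger parallel gripper is mounted at the origin on the work surface. World frame = base frame: x ahead of the robot, y to its left, z up, the work surface at z = 0. Lengths are in mm, angles in rad, forces in N, time in s.
With the tool pointing down it reaches from about 425 to 950 mm from the base axis. Payload 4.7 kg.
Tool frame: the origin (TCP) lies at the very end of the fingers, on their centre line; the grasp point (between the pads) lies 19 mm behind it; z points along the fingers, y is the line along which they close (so a half turn about z gives the same grasp; the last joint's range is limited). The gripper opens to 85 mm and grips with 20 to 120 N. Pads are 22 mm wide; open, the fingers measure 114 mm over their backs; the gripper's body (76 mm by 85 mm) begins 54 mm behind the grasp point. The pads swing forward as they close: fully open they stand 13 mm farther back than shut.
Start: joints at [1.099, 0.469, -0.049, 1.532, 0.024, 1.141, -0.082], TCP at [289.265, -609.897, 231.335] pointing down, gripper open.
Joint ranges: [-2.59, 2.59], [-0.33, 1.99], [-1.39, 1.29], [0.1, 2.45], [-1.04, 4.18], [0.21, 1.99], [-2.66, 2.66]. Speed limits (rad/s): [2.57, 2.57, 3.14, 3.14, 3.14, 3.14, 3.14].

### API

Orientations are given as a 3x3 rotation matrix whose columns are the frame's x, y, z axes.
In Python, from cell import ctrl gives the robot as it stands.
- The arm moves only by the tool move_arm, never from a script. Its arguments are lists of equal length, an entry for each row: "jaw": the opening, from 0 (shut) to 1 (fully open); "xyz": the shift along the tool's x, y, z each as a share of 1 m, from -1 to 1, a list of three; "twist": the turn about the tool's z as a share of 2 pi rad, from -1 to 1. A call has 1 to 12 rows; each row is the pose to reach, as a shift and turn from the pose commanded when the call began, along the tool's axes at that moment, turning the shorter way round; what a row does not reach only later rows make up. A row lasts 1/12 s, in which the tool goes at most 41.7 mm and 7.16 degrees, less where a joint would pass 70% of its speed; a pose out of reach is approached as far as the arm can. A call with a number of a shift or a turn outside -1 to 1 is refused whole. A call with a gripper value outside its range is refused whole. The fingers move at their own pace and stop on an object; "force" is the grip in N (left out, the last holds). Time passes only in rows, so rows that repeat a pose let the fingers close. It gives the time, the measured TCP pose, the force, the opening and the grip force at its end, in the units of the state.
- ctrl.get_state(): the state, without advancing time (a new reading comes with each control period).
- ctrl.snapshot(name): name is "scene" or "top"; returns the picture (400x640x3 uint8, red, green, blue); there is no depth.
- ctrl.calibration(name): a dict with "intrinsics" (3x3 intrinsics, pixels), "T" (4x4, takes a point from camera to world coordinates). Camera axes: x right, y up, looking along -z (the intrinsics and any distortion apply to the point x, -y, -z); pixel columns grow to the right and rows downward; lengths in mm; the calibration is good to about 2 mm. A picture is of the moment at which its call begins. calibration takes no time and is no camera call.
- ctrl.finish_job(): hands the job in; it is judged then, once.
Trained networks look in the newest picture that a camera, given by its name, has taken for a name from the list of things; names that differ only in an ending like _2 or _b are one class to them, and where a whole thing is asked for, a point or a joint stands for the part that bears it (a point fixed in the world has none). Each returns a list of dicts, best first, with "score" (0 to 1); they miss things now and then, are a little off and sometimes report something else, mostly with a low value. They report only what shows in the picture. A call takes as long as a camera call. They do not tell look-alikes from the thing itself.
- ctrl.trace(camera, name): "mask" (400x640 bool, what is visible of it) and "rect" ([left, top, width, height] in pixels, round what is visible of it).
- ctrl.tip_of(camera, name): "pixel" ([row, column] in pixels: a listed point, or the origin of a listed thing).
The state is a dict: "time_s": time; "qpos": joint angles; "qvel": joint speeds; "effort": joint torques, N m; "tcp_pos": TCP position; "tool_rot": TCP orientation; "ft_force": force on the tool from outside, world axes, zero at the start; "wrist_torque": the same for the moment, N m; "grip_width": opening from 0.0 (shut) to 1.0 (fully open); "gripper_force": force on a finger pad.
Only numpy, scipy, OpenCV 4.12 (cv2) and the standard library are available. Lean on these libraries where they do the work, as an engineer would, in place of code of your own. Each camera call takes 0.05 s, during which the arm holds its last target. There are 200 camera calls.

## Working session

There is one attempt and no reset: what is moved stays moved. The work goes in short steps, Python scripts to look and compute and a tool call to move; the robot and the scene stay as the last step left them, time stands still between calls to the robot, and variables do not carry over. Pictures are saved under pics/ and viewed, at most 10 in all, crops included, and the job is handed in when it is done.

Besides the shell and the picture viewer there is one more tool, called after "Call:" as a command line: name --pt "numbers of a row" for each row, then --argument value for the rest. move_arm: Moves the arm, as the interface text tells. Its arguments: {"type":"object","properties":{"jaw":{"type":"array","items":{"type":"number"}},"xyz":{"type":"array","items":{"type":"array","items":{"type":"number","minimum":-1,"maximum":1}}},"twist":{"type":"array","items":{"type":"number","minimum":-1,"maximum":1}},"force":{"type":"number"}},"required":["jaw","xyz","twist"]}

```bash
mkdir -p pics; cat > h.py <<'E'
from cell import ctrl
import numpy as np, cv2
def ray(cam,px):  # px=[row,col]
    c=ctrl.calibration(cam);K=np.array(c["intrinsics"]);T=np.array(c["T"])
    d=np.linalg.inv(K)@[px[1],px[0],1]; d=np.array([d[0],-d[1],-d[2]])
    return T[:3,3],T[:3,:3]@d
def at(cam,px,z):
    o,d=ray(cam,px); return o+d*(z-o[2])/d[2]
def proj(cam,p):
    c=ctrl.calibration(cam);K=np.array(c["intrinsics"]);T=np.linalg.inv(np.array(c["T"]))
    q=T[:3,:3]@np.array(p)+T[:3,3]; u=K@[q[0],-q[1],-q[2]]; return u[[1,0]]/u[2]
E
python3 - <<'E'
from h import *
np.set_printoptions(precision=1,suppress=True)
for c in("scene","top"):
    im=ctrl.snapshot(c); cv2.imwrite(f"pics/{c}0.png",im[...,::-1])
    k=ctrl.calibration(c); print(c,list(k.keys()),np.array(k["T"])[:3].tolist(),k["intrinsics"])
    for n,z in [("row_start",35),("row_end",35),("card",35),("hole0",53),("hole1",53),("pen",11),("pen_shoulder",53),("driver",11),("stand",3)]:
        for r in ctrl.tip_of(c,n)[:3]: print(n,round(r["score"],2),np.array(r["pixel"]),at(c,r["pixel"],z))
E
```

```text
scene ['intrinsics', 'T'] [[-0.6036173819771863, -0.4230572660192279, 0.6757725992102256, 1325.589199478816], [0.7970665173486885, -0.33955642326112, 0.49938602537891286, 630.8724493124091], [0.018194040140682932, 0.8400737974073776, 0.5421669409074181, 732.2656141972042]] [[466.5   0.  326.4]
 [  0.  466.5 201. ]
 [  0.    0.    1. ]]
row_start 0.75 [197.9 279.6] [ 525.2 -122.5   35. ]
row_start 0.47 [239.6 188.2] [ 803.6 -168.6   35. ]
row_end 0.73 [189.6 256.8] [ 533.  -202.5   35. ]
card 0.77 [194.7 268.1] [ 532.9 -158.7   35. ]
hole0 0.71 [213.9 355.5] [480.8 100.7  53. ]
hole0 0.71 [195.9 468.2] [213.1 294.8  53. ]
hole0 0.7 [207.  495.3] [220.5 374.1  53. ]
hole1 0.71 [213.9 355.5] [480.8 100.7  53. ]
hole1 0.71 [195.9 468.2] [213.1 294.8  53. ]
hole1 0.7 [207.  495.3] [220.5 374.1  53. ]
pen 0.81 [237.4 380.5] [476.7 177.6  11. ]
pen 0.75 [254.  412.6] [484.9 274.2  11. ]
pen 0.23 [226.2 380.4] [435.1 151.8  11. ]
pen_shoulder 0.79 [225.7 382.6] [481.7 182.8  53. ]
pen_shoulder 0.6 [244.6 416.8] [496.6 286.   53. ]
driver 0.44 [214.2 356.4] [428.2  70.7  11. ]
stand 0.96 [234
[... 565 characters left out ...]
. ]
card 0.57 [189.9 387.7] [ 526.6 -160.3   35. ]
hole0 0.72 [206.1 274.8] [479.5 173.6  53. ]
hole0 0.63 [206.7 300.9] [476.9  96.9  53. ]
hole0 0.62 [294.9 231.8] [224.6 295.8  53. ]
hole1 0.72 [206.1 274.8] [479.5 173.6  53. ]
hole1 0.63 [206.7 300.9] [476.9  96.9  53. ]
hole1 0.62 [294.9 231.8] [224.6 295.8  53. ]
pen 0.54 [210.6 244.9] [471.5 269.6  11. ]
pen 0.5 [207.9 277.1] [478.7 171.7  11. ]
pen_shoulder 0.56 [204.4 239.5] [485.5 277.9  53. ]
pen_shoulder 0.55 [205.6 275.9] [480.9 170.4  53. ]
pen_shoulder 0.48 [193.2 388.4] [ 514.2 -159.6   53. ]
driver 0.58 [208.  301.5] [477.7  97.6  11. ]
stand 0.66 [299.6 220.5] [206.7 340.2   3. ]
stand 0.61 [207.7 290.1] [479.9 132.9   3. ]
```

```bash
python3 - <<'E'
from h import *
a=cv2.imread("pics/scene0.png");b=cv2.imread("pics/top0.png")
cv2.imwrite("pics/v1.png",cv2.resize(a[150:290,190:520],None,fx=2.4,fy=2.4,interpolation=cv2.INTER_CUBIC))
cv2.imwrite("pics/v2.png",cv2.resize(b[140:260,220:440],None,fx=3.6,fy=3.6,interpolation=cv2.INTER_CUBIC))
E
```

```text
(no output)
```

View pics/v1.png

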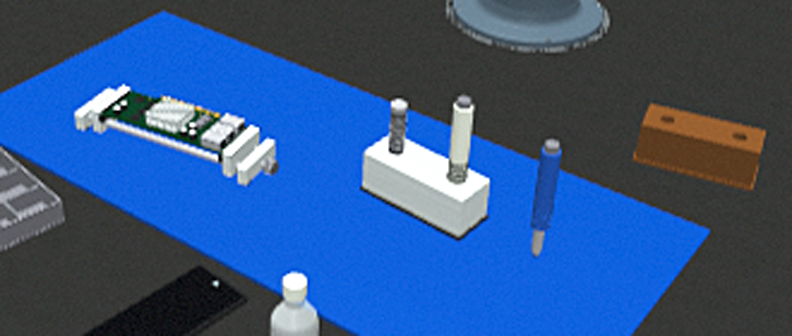

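View pics/v2.png

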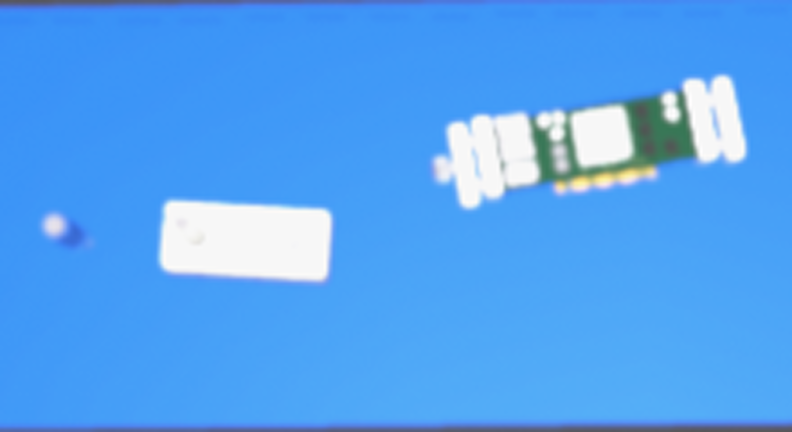

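The scene crop shows the white pen in the +y hole (scene pixel about 383,208), the driver in the other hole and the blue decoy outside the stand. The top crop shows the gold tab on the robot side of the card, from about (375,192) to (402,188), with the knob and sockets at its left (+y) end.

```bash
cat >> h.py <<'E'
def gold(n=4):
    im=np.mean([ctrl.snapshot("top").astype(float) for _ in range(n)],0)
    w=np.clip(im[...,0]-im[...,2]-25,0,None); m=np.zeros_like(w); m[178:200,366:410]=1; w=w*m
    r,c=np.nonzero(w); W=w[r,c]; P=np.c_[r,c]
    return im,W,P
E
python3 - <<'E'
from h import *
np.set_printoptions(precision=2,suppress=True,linewidth=200)
im,W,P=gold()
g=(im[...,0]-im[...,2]).astype(int)
print("cols 370-406"); print("\n".join(str(r)+": "+" ".join("%4d"%v for v in g[r,370:407]) for r in range(183,198)))
Q=np.array([at("top",p,35) for p in P])[:,:2]
c=np.average(Q,axis=0,weights=W); C=np.cov(Q.T,aweights=W); e,v=np.linalg.eigh(C); print("centre",c,"axis",v[:,1],"len",np.sqrt(12*e))
s=ctrl.get_state(); print(s["tcp_pos"],np.array(s["tool_rot"]),s["grip_width"],s["time_s"])
# pen mask in both cameras
for cam in("scene","top"):
    for n in("pen","driver","stand"):
        for r in ctrl.trace(cam,n)[:3]:
            m=np.argwhere(r["mask"]); print(cam,n,round(r["score"],2),r["rect"],m.mean(0), cv2.minAreaRect(m.astype(np.float32)))
            
E
```

```text
cols 370-406
183:  -29  -29  -23  -14  -11   -9  -11  -16  -22  -16   -7    0    0    0    0    0    0    0    0    0    0    0   -1   -3   -5  -11  -15  -17  -15  -15  -17  -20  -26  -32  -33  -32  -36
184:  -27  -30  -25  -17  -11  -10  -11  -14  -20  -19   -9   -1    0    0   -1   -1    0   -1   -1   -2   -2   -5  -11  -12  -12  -10   -8   -9   -9  -15  -21  -27  -41  -59  -71  -81  -97
185:  -26  -29  -26  -17  -11   -6   -6  -11  -17  -22  -14   -7   -3   -3   -4   -5  -10  -11  -10   -7   -6  -11  -16  -17  -14   -7   -3   -3   -1    0    0  -21  -73 -121 -142 -154 -164
186:  -23  -29  -26  -19  -12   -8   -7  -10  -16  -24  -20  -14  -11  -11  -12  -14  -15  -11   -7   -7   -7   -9   -8    3   21   33   33   33   37   48   54    8  -90 -160 -176 -178 -179
187:  -21  -29  -28  -22  -14  -11  -11  -12  -18  -26  -23  -13   -9  -13  -16  -11   -2   10   21   21   21   31   50   72   92   97   89   77   73   81   77   29  -78 -154 -175 -177 -178
188:  -21  -30  -31  -28  -21  -16  -15  -18  -20  -12    2   14   17   12   18   42   67   85   95   86   70   77   96  102   94   86   
[... 2743 characters left out ...]
88, 238.6000213623047), (12.074767112731934, 6.260990142822266), 63.43495178222656)
top pen 0.45 [270.0, 203.2, 6.1, 9.4] [203.33 272.51] ((203.00001525878906, 272.5000305175781), (9.192388534545898, 4.949747085571289), 45.0)
top driver 0.57 [297.9, 204.0, 2.8, 4.7] [205.  300.5] ((205.00001525878906, 300.5000305175781), (6.708203315734863, 4.472135543823242), 26.56505012512207)
top stand 0.81 [196.7, 286.7, 51.0, 22.8] [297.07 218.95] ((296.8823547363281, 218.9706268310547), (18.190170288085938, 50.44740676879883), 14.03624439239502)
top stand 0.8 [266.2, 195.0, 45.9, 23.4] [207.67 290.25] ((207.37216186523438, 289.01239013671875), (46.46036911010742, 20.709701538085938), 84.47245788574219)
```

Call:
move_arm --jaw '[0.6,0.6,0.6,0.6,0.6,0.6,0.6,0.6,0.6,0.6,0.6,0.6]' --pt "0.367 -0.278 0" --pt "0.367 -0.278 0" --pt "0.367 -0.278 0" --pt "0.367 -0.278 0" --pt "0.367 -0.278 0" --pt "0.367 -0.278 0" --pt "0.367 -0.278 0" --pt "0.367 -0.278 0" --pt "0.367 -0.278 0" --pt "0.367 -0.278 0" --pt "0.367 -0.278 0" --pt "0.367 -0.278 0" --twist '[0.048,0.048,0.048,0.048,0.048,0.048,0.048,0.048,0.048,0.048,0.048,0.048]' --force 60

```text
time_s: 2.5
tcp_pos: [505.9, -191.9, 231.9]
tool_rot: [[0.988, 0.154, 0.003], [0.154, -0.988, 0.004], [0.004, -0.004, -1.0]]
ft_force: [1.0, 0.7, 0.3]
grip_width: 0.602
gripper_force: 0.0
```

```bash
cat > fit.py <<'E'
from h import *
from scipy.optimize import least_squares
from scipy.ndimage import gaussian_filter
np.set_printoptions(precision=2,suppress=True,linewidth=200)
im=cv2.imread("pics/top0.png").astype(float); g=im[...,2]-im[...,0]
r0,r1,c0,c1=184,200,368,408; S=6
rr=(np.arange((r1-r0)*S)+.5)/S-.5+r0; cc=(np.arange((c1-c0)*S)+.5)/S-.5+c0
A=[at("top",[r,c],35)[:2] for r in (rr[0],rr[-1]) for c in (cc[0],cc[-1])]
RR,CC=np.meshgrid(rr,cc,indexing="ij")
o,_=ray("top",[0,0]); D=np.array([ray("top",[r,c])[1] for r,c in zip(RR.ravel(),CC.ravel())])
XY=(o+D*((35-o[2])/D[:,2])[:,None])[:,:2]
RC=np.meshgrid(np.arange(r0,r1),np.arange(c0,c1),indexing="ij")
def model(p):
    x0,y0,th,G,card,sg=p
    d=XY-[x0,y0]; x=d[:,0]*np.cos(th)+d[:,1]*np.sin(th); y=-d[:,0]*np.sin(th)+d[:,1]*np.cos(th)
    v=np.full(len(x),-176.); v[(x>4.4)|((x>-3.6)&(abs(y)<42.5))]=card
    v[(abs(x)<2.9)&(abs(y)<41)&(abs(y-30)>1)]=G
    v[(abs(y-30)<1)&(x<4.4)]=-176
    v=gaussian_filter(v.reshape(RR.shape),sg*S); v=v.reshape(r1-r0,S,c1-c0,S).mean((1,3)); return v,x,y
def res(p):
    v,x,y=model(p); q=np.array([x,y]).reshape(2,r1-r0,S,c1-c0,S).mean((2,4))
    w=(q0[0]<8)&(abs(q0[1])<52); return ((v-g[r0:r1,c0:c1])*w).ravel()
p0=[526,-160,.15,130,-15,.7]; v,x,y=model(p0); q0=np.array([x,y]).reshape(2,r1-r0,S,c1-c0,S).mean((2,4))
f=least_squares(res,p0,diff_step=[2e-3,5e-3,.1,.05,.1,.1]); 
from scipy.optimize import minimize
f=minimize(lambda p:(res(p)**2).sum(),f.x,method="Nelder-Mead",options=dict(maxfev=600,initial_simplex=np.array([f.x]+[f.x+d for d in np.diag([2,2,.03,20,8,.2])])))
print(f.x,np.sqrt(f.fun/600))
w=(im.min(2)>200); n,l,st,ce=cv2.connectedComponentsWithStats(w.astype(np.uint8)); k=l[207,290]
m=np.argwhere(l==k); R=cv2.minAreaRect(m[:,::-1].astype(np.float32)); print("stand",R)
B=np.array([at("top",[b[1],b[0]],53)[:2] for b in cv2.boxPoints(R)]); print(B,B.mean(0))
s=ctrl.get_state(); print(s["tcp_pos"],np.array(s["tool_rot"]),s["grip_width"],s["time_s"])
E
python3 fit.py
```

```text
Traceback (most recent call last):
  File "fit.py", line 10, in <module>
    o,_=ray("top",[0,0]); D=np.array([ray("top",[r,c])[1] for r,c in zip(RR.ravel(),CC.ravel())])
                                      ~~~^^^^^^^^^^^^^
  File "h.py", line 4, in ray
    c=ctrl.calibration(cam);K=np.array(c["intrinsics"]);T=np.array(c["T"])
ValueError: time passes only in moves, steps and waits
```

```bash
sed -i 's/ctrl.calibration(cam)/cal(cam)/' h.py; cat >> h.py <<'E'
import functools
@functools.lru_cache
def cal(cam): return ctrl.calibration(cam)
E
python3 fit.py
```

```text
[ 528.93 -159.98    0.16  320.68  -77.01    1.42] 10.421478674908068
stand ((287.8838195800781, 206.41720581054688), (46.21821975708008, 19.539905548095703), 3.4682295322418213)
[[454.22 204.56]
 [511.89 201.56]
 [502.15  65.56]
 [444.76  69.34]] [478.25 135.25]
[ 505.89 -191.86  231.92] [[ 0.99  0.15  0.  ]
 [ 0.15 -0.99  0.  ]
 [ 0.   -0.   -1.  ]] 0.6021783756406744 2.5
```

Call:
move_arm --jaw '[0.6,0.6,0.6,0.6,0.6,0.6,0.6,0.6,0.6,0.6,0.6,0.6]' --pt "0.032 -0.366 0" --pt "0.032 -0.366 0" --pt "0.032 -0.366 0" --pt "0.032 -0.366 0" --pt "0.032 -0.366 0" --pt "0.032 -0.366 0" --pt "0.032 -0.366 0" --pt "0.032 -0.366 0" --pt "0.032 -0.366 0" --pt "0.032 -0.366 0.05" --pt "0.032 -0.366 0.05" --pt "0.032 -0.366 0.05" --twist '[0,0,0,0,0,0,0,0,0,0,0,0]'

```text
time_s: 3.5
tcp_pos: [480.0, 164.4, 178.9]
tool_rot: [[0.99, 0.141, -0.006], [0.141, -0.99, -0.002], [-0.006, 0.002, -1.0]]
ft_force: [-0.2, -2.0, 0.1]
grip_width: 0.598
gripper_force: 0.0
```

```bash
python3 - <<'E'
from h import *
a=ctrl.snapshot("scene")[...,::-1]; print(proj("scene",[481,175,153]),proj("scene",ctrl.get_state()["tcp_pos"]))
cv2.imwrite("pics/v3.png",cv2.resize(a[130:270,320:450],None,fx=4,fy=4,interpolation=cv2.INTER_CUBIC))
E
```

```text
[190.33595126 383.43216428] [178.96120348 380.43326089]
```

View pics/v3.png

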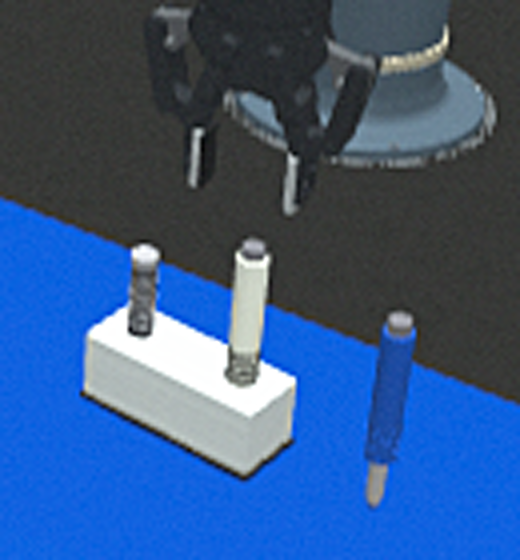

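Call:
move_arm --jaw '[0.6,0.6,0.6]' --pt "0 0 0" --pt "0 0 0" --pt "0 0 0" --twist '[0,0,0]'

```text
time_s: 3.8
tcp_pos: [483.0, 164.9, 182.8]
tool_rot: [[0.99, 0.139, 0.003], [0.139, -0.99, 0.001], [0.003, -0.0, -1.0]]
ft_force: [-0.6, -0.5, -0.8]
grip_width: 0.6
gripper_force: 0.0
```

Call:
move_arm --jaw '[0.6,0.6,0.6,0.6,0.6,0.6,0.6,0.6,0.6,0.6]' --pt "-0.001 -0.01 0" --pt "-0.001 -0.01 0" --pt "-0.001 -0.01 0.02" --pt "-0.001 -0.01 0.04" --pt "-0.001 -0.01 0.06" --pt "-0.001 -0.01 0.08" --pt "-0.001 -0.01 0.092" --pt "-0.001 -0.01 0.092" --pt "-0.001 -0.01 0.092" --pt "-0.001 -0.01 0.092" --twist '[0,0,0,0,0,0,0,0,0,0]'

```text
time_s: 4.63
tcp_pos: [480.2, 175.8, 90.3]
tool_rot: [[0.99, 0.141, 0.002], [0.141, -0.99, 0.001], [0.002, -0.0, -1.0]]
ft_force: [0.4, 0.5, 0.4]
grip_width: 0.599
gripper_force: 0.0
```

Call:
move_arm --jaw '[0.4,0.3,0.2,0.15,0.1,0.1,0.1,0.1,0.1,0.1]' --pt "0 0 0" --pt "0 0 0" --pt "0 0 0" --pt "0 0 0" --pt "0 0 0" --pt "0 0 0" --pt "0 0 0" --pt "0 0 0" --pt "0 0 0" --pt "0 0 0" --twist '[0,0,0,0,0,0,0,0,0,0]' --force 60

```text
time_s: 5.47
tcp_pos: [480.1, 175.4, 90.3]
tool_rot: [[0.99, 0.141, 0.002], [0.141, -0.99, 0.0], [0.002, -0.0, -1.0]]
ft_force: [-1.2, 0.3, 6.5]
grip_width: 0.218
gripper_force: 58.3
```

Call:
move_arm --jaw '[0.1,0.1,0.1,0.1,0.1,0.1,0.1,0.1,0.1,0.1,0.1,0.1]' --pt "0 0 -0.005" --pt "0 0 -0.015" --pt "0 0 -0.025" --pt "0 0 -0.035" --pt "0 0 -0.05" --pt "0 0 -0.065" --pt "0 0 -0.08" --pt "0 0 -0.1" --pt "0 0 -0.12" --pt "0 0 -0.13" --pt "0 0 -0.13" --pt "0 0 -0.13" --twist '[0,0,0,0,0,0,0,0,0,0,0,0]'

```text
time_s: 6.47
tcp_pos: [479.5, 175.1, 219.6]
tool_rot: [[0.99, 0.141, 0.001], [0.141, -0.99, 0.0], [0.001, 0.0, -1.0]]
ft_force: [-0.1, 0.1, -0.9]
grip_width: 0.218
gripper_force: 58.5
```

Call:
move_arm --jaw '[0.1,0.1,0.1,0.1,0.1,0.1,0.1,0.1,0.1,0.1,0.1,0.1]' --pt "0.001 0.03 0" --pt "0.001 0.06 0" --pt "0.001 0.09 0" --pt "0.001 0.12 0" --pt "0.001 0.15 0" --pt "0.001 0.18 0" --pt "0.001 0.21 0" --pt "0.001 0.24 0" --pt "0.001 0.265 0" --pt "0.001 0.285 0" --pt "0.001 0.298 0" --pt "0.001 0.298 0" --twist '[0,0,0,0,0,0,0,0,0,0,0,0]'

```text
time_s: 7.47
tcp_pos: [521.7, -123.0, 217.8]
tool_rot: [[0.991, 0.136, -0.003], [0.136, -0.991, -0.001], [-0.003, 0.0, -1.0]]
ft_force: [0.3, -0.3, -0.7]
grip_width: 0.215
gripper_force: 58.6
```

Call:
move_arm --jaw '[0.1,0.1,0.1,0.1,0.1,0.1,0.1,0.1]' --pt "0 0 0" --pt "0 0 0.02" --pt "0 0 0.04" --pt "0 0 0.06" --pt "0 0 0.075" --pt "0 0 0.085" --pt "0 0 0.085" --pt "0 0 0.085" --twist '[0,0,0,0,0,0,0,0]'

```text
time_s: 8.13
tcp_pos: [522.5, -118.4, 134.3]
tool_rot: [[0.99, 0.143, -0.0], [0.143, -0.99, 0.001], [-0.0, -0.001, -1.0]]
ft_force: [-0.1, -0.4, -0.3]
grip_width: 0.22
gripper_force: 58.6
```

```bash
python3 - <<'E'
from h import *
np.set_printoptions(precision=2,suppress=True)
s=ctrl.get_state();p=np.array(s["tcp_pos"]);R=np.array(s["tool_rot"]);print(p,R.ravel(),s["time_s"])
tip=p+R[:,2]*79.3; print("tip",tip)
b=[]
for c in("scene","top"):
    a=ctrl.snapshot(c)[...,::-1]; cv2.imwrite(f"pics/{c}1.png",a)
    for n,q in(("pen_tip",tip),("row_start",[522.4,-119.5,35]),("row_end",[535.4,-200.5,35])):
        print(c,n,"exp",proj(c,q),[(round(r["score"],2),np.array(r["pixel"])) for r in ctrl.tip_of(c,n)[:2]])
    b.append(cv2.resize(a[150:225,225:325] if c=="scene" else a[150:225,340:440],None,fx=4,fy=4,interpolation=cv2.INTER_CUBIC))
cv2.imwrite("pics/v4.png",np.hstack(b))
E
```

```text
[ 522.49 -118.43  134.26] [ 0.99  0.14 -0.    0.14 -0.99  0.   -0.   -0.   -1.  ] 8.1333
tip [ 522.45 -118.38   54.96]
scene pen_tip exp [191.86 281.11] []
scene row_start exp [197.84 281.07] []
scene row_end exp [190.18 256.7 ] [(0.93, array([193.6, 259.3]))]
top pen_tip exp [190.45 374.28] [(0.16, array([118. , 277.2]))]
top row_start exp [191.46 373.95] [(0.63, array([192.2, 373.7]))]
top row_end exp [186.84 401.19] []
```

View pics/v4.png

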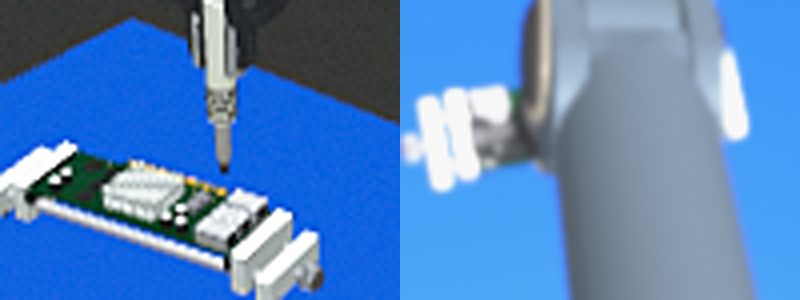

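The pen tip shows at scene pixel (row 193, col 281), as kinematics predicts, above the +y end of the gold row. I'll refine the sideways offset with a scene-only relative check.

```bash
python3 - <<'E'
from h import *
np.set_printoptions(precision=2,suppress=True,linewidth=220)
im=cv2.imread("pics/scene0.png").astype(int); g=im[...,2]-im[...,0]
print("gold R-B scene0, cols 254-285")
for r in range(185,203): print(r," ".join("%4d"%v for v in g[r,254:286]))
O=np.array([528.9,-160]);th=.16;ex=np.array([np.cos(th),np.sin(th)]);ey=np.array([-ex[1],ex[0]])
for y in(41,31,29,15,0,-15,-30,-41):
    print(y,[proj("scene",[*(O+ey*y+ex*x),35]) for x in(-2.9,0,2.9)])
im=np.mean([ctrl.snapshot("scene") for _ in range(5)],0).astype(int); v=im.sum(2)//3
print("tip brightness rows 180-199 cols 272-290")
for r in range(176,200): print(r," ".join("%4d"%x for x in v[r,272:291]),"  |  "," ".join("%4d"%x for x in (im[r,272:291,2]-im[r,272:291,0])))
E
```

```text
gold R-B scene0, cols 254-285
185 -212 -216 -220 -212 -216 -213 -208 -211 -218 -212 -210 -210 -219 -208 -211 -212 -202 -205 -207 -207 -213 -215 -207 -213 -210 -205 -212 -212 -204 -205 -204 -205
186 -216 -223 -210 -212 -217 -211 -205 -204 -208 -204 -217 -207 -216 -209 -207 -210 -206 -213 -209 -204 -209 -210 -208 -220 -211 -210 -205 -208 -222 -207 -215 -207
187 -202 -207 -210 -210 -219 -222 -223 -205 -214 -211 -205 -213 -214 -220 -209 -211 -212 -213 -205 -212 -208 -203 -216 -207 -213 -208 -212 -216 -210 -206 -209 -210
188 -222 -216 -215 -222 -220 -212 -221 -209 -207 -209 -205 -222 -211 -206 -216 -211 -221 -206 -208 -215 -223 -214 -207 -213 -207 -207 -208 -220 -213 -221 -216 -208
189 -232 -226 -224 -131 -212 -207 -229 -228 -227 -215 -216 -203 -210 -210 -217 -212 -209 -202 -221 -212 -220 -213 -205 -207 -215 -212 -206 -201 -212 -212 -207 -211
190 -186 -190 -158   23   38  -12  -45 -148 -210 -231 -228 -220 -224 -214 -214 -208 -205 -214 -223 -208 -206 -211 -208 -208 -208 -210 -215 -207 -209 -212 -216 -219
191  -34  -40    4   39   57   26    3   51   33  -55 -164 -165 -234 -229 -225 -220 -2
[... 6656 characters left out ...]
  |    -11  -74  -81  -93 -124   22   37  141  135  192  232  226  223  223  221  219  217  213  211
197   28   83   42  103  141   80  110  137  174  135   89  117  236  176  116  100  102  106  108   |     29  -32   39   10 -129  -86  -46  -94 -158   19  193  176   13   89  197  222  223  221  218
198   30  103  141  168  133   87   27  122  160   97  118  207  253  233  209  205  176  117   86   |     20  -30   21   22   25   22   16 -118 -183  -51  116   34   -4    8   42   40   93  195  194
199   76  125  167  157  167  118   65   25   22   93  227  251  240  239  241  244  233  212  203   |     22   15   11   13   13   10   -6   26   23   44   44   -4    0    1   -4   -9   10   42   17
```

Call:
move_arm --jaw '[0.1,0.1,0.1,0.1,0.1,0.1]' --pt "-0.002 0 0.006" --pt "-0.002 0 0.012" --pt "-0.002 0 0.017" --pt "-0.002 0 0.017" --pt "-0.002 0 0.017" --pt "-0.002 0 0.017" --twist '[0,0,0,0,0,0]'

```text
time_s: 9.28
tcp_pos: [520.6, -120.0, 117.2]
tool_rot: [[0.99, 0.141, -0.0], [0.141, -0.99, 0.0], [-0.0, -0.0, -1.0]]
ft_force: [0.4, -0.0, -0.9]
grip_width: 0.218
gripper_force: 58.6
```

```bash
cat > m.py <<'E'
from h import *
np.set_printoptions(precision=2,suppress=True,linewidth=220)
s=ctrl.get_state();p=np.array(s["tcp_pos"]);R=np.array(s["tool_rot"]);tip=p+R[:,2]*79.3
print(p,"tip",tip,s["ft_force"],s["time_s"])
bg=cv2.imread("pics/scene0.png")[...,::-1].astype(float)
im=np.mean([ctrl.snapshot("scene") for _ in range(6)],0)
d=np.abs(im-bg).sum(2)
for z in(0,20,50): print(z,proj("scene",tip+[0,0,z]))
r,c=np.round(proj("scene",tip)).astype(int)
print("rows",r-9,"cols",c-8)
for k in range(r-9,r+5): print(k," ".join("%4d"%x for x in d[k,c-8:c+9]),"  | B-R "," ".join("%4d"%x for x in (im[k,c-8:c+9,2]-im[k,c-8:c+9,0])),"  | mean"," ".join("%4d"%x for x in im[k,c-8:c+9].mean(1)))
E
python3 m.py
```

```text
[ 520.55 -119.99  117.23] tip [ 520.55 -119.99   37.93] [ 0.4  -0.01 -0.88] 9.2833
0 [196.61 281.35]
20 [190.47 281.1 ]
50 [181.07 280.72]
rows 188 cols 273
188    1   20    5    6   13   19  277  257  272  260   22    7    3    8    8    6   15   | B-R   214  211  212  212  223  209  -24    1   -1  -13  238  219  209  212  213  210  211   | mean  110  112  112  111  108  118  139  149  145  133  109  110  113  111  111  112  111
189    5   10    6    8   20   31  279  255  246  260   31   15    4    7    4    7   11   | B-R   213  212  207  212  225  209  -25    1   -1  -12  238  218  213  211  211  209  215   | mean  110  111  113  111  107  118  135  151  145  136  110  110  111  111  111  112  109
190    7    8    3   10   17   21  270  269  253  255   33    6   11   14    9    4    5   | B-R   212  213  212  215  222  212  -21    0    0  -13  237  218  211  208  210  208  211   | mean  110  110  111  109  110  117  134  151  146  135  109  110  111  113  111  113  111
191    2    2   18   14    9   18  234  271  260  260   32   13    3    2    2    4    8   | B-R   210  211  207
[... 2234 characters left out ...]
26   27   38   42   -4    1    0   -5   -9    9   42   | mean  125  167  157  168  118   66   26   26   98  231  251  240  239  241  245  234  211
200    3    2    9    7    4    6    5    3    7    2    4    2    1    2    1    0    1   | B-R    13   10    6    9    8  -13   25   17   12    7    9    7    6    6    4    0   -4   | mean  175  162  113  112   71   69   26  100  128  206  219  233  238  238  238  241  250
201    2   11    1    4    4    3    1    0    3   11    1    3    2    3    0    0    1   | B-R    11    8    9   14   28   22   14   15   11    9   12   13   10   12    7    0   11   | mean  165  147   94   56   30   24  107  220  206  162  188  188  183  212  235  255  230
```

Call:
move_arm --jaw '[0.1,0.1,0.1,0.1,0.1,0.1,0.1,0.1,0.1,0.1,0.1,0.1]' --pt "-0.004 0 -0.004" --pt "-0.009 0.005 -0.004" --pt "-0.015 0.015 -0.004" --pt "-0.015 0.027 -0.004" --pt "-0.015 0.037 -0.004" --pt "-0.015 0.04 -0.002" --pt "-0.015 0.04 0.002" --pt "-0.015 0.04 0.006" --pt "-0.015 0.04 0.008" --pt "-0.015 0.04 0.008" --pt "-0.015 0.04 0.008" --pt "-0.015 0.04 0.008" --twist '[0.003,0.003,0.003,0.003,0.003,0.003,0.003,0.003,0.003,0.003,0.003,0.003]' --force 100

```text
time_s: 10.58
tcp_pos: [511.4, -161.3, 109.3]
tool_rot: [[0.992, 0.123, 0.0], [0.123, -0.992, 0.0], [0.0, -0.0, -1.0]]
ft_force: [-0.3, -0.2, -1.0]
grip_width: 0.208
gripper_force: 97.5
```

Call:
move_arm --jaw '[0.1,0.1,0.1,0.1,0.1]' --pt "0.001 0 0" --pt "0.002 0 0" --pt "0.003 0 0" --pt "0.003 0 0" --pt "0.003 0 0" --twist '[0,0,0,0,0]'

```text
time_s: 11.0
tcp_pos: [514.4, -161.3, 109.4]
tool_rot: [[0.993, 0.122, 0.0], [0.122, -0.993, -0.0], [0.0, 0.0, -1.0]]
ft_force: [0.0, 0.4, -0.8]
grip_width: 0.205
gripper_force: 97.5
```

Call:
move_arm --jaw '[0.1,0.1,0.1,0.1]' --pt "0.001 0 0" --pt "0.0015 0 0" --pt "0.0015 0 0" --pt "0.0015 0 0" --twist '[0,0,0,0]'

```text
time_s: 11.33
tcp_pos: [515.7, -161.2, 109.3]
tool_rot: [[0.993, 0.122, 0.0], [0.122, -0.993, -0.0], [0.0, 0.0, -1.0]]
ft_force: [-0.1, 0.8, -0.0]
grip_width: 0.211
gripper_force: 97.5
```

Call:
move_arm --jaw '[0.1,0.1,0.1,0.1]' --pt "0.001 0 0" --pt "0.0015 0 0" --pt "0.0015 0 0" --pt "0.0015 0 0" --twist '[0,0,0,0]'

```text
time_s: 11.67
tcp_pos: [517.3, -161.0, 109.3]
tool_rot: [[0.993, 0.122, 0.0], [0.122, -0.993, -0.0], [0.0, 0.0, -1.0]]
ft_force: [-0.3, 0.3, -0.9]
grip_width: 0.21
gripper_force: 97.5
```

Call:
move_arm --jaw '[0.1,0.1,0.1,0.1]' --pt "0.001 0 0" --pt "0.001 0 0" --pt "0.001 0 0" --pt "0.001 0 0" --twist '[0,0,0,0]'

```text
time_s: 12.0
tcp_pos: [518.2, -160.9, 109.3]
tool_rot: [[0.993, 0.122, 0.0], [0.122, -0.993, -0.0], [0.0, 0.0, -1.0]]
ft_force: [0.8, -0.3, -0.7]
grip_width: 0.213
gripper_force: 97.5
```

Call:
move_arm --jaw '[0.1,0.1,0.1,0.1]' --pt "0.001 0 0" --pt "0.001 0 0" --pt "0.001 0 0" --pt "0.001 0 0" --twist '[0,0,0,0]'

```text
time_s: 12.33
tcp_pos: [518.9, -160.8, 109.2]
tool_rot: [[0.993, 0.122, -0.001], [0.122, -0.993, -0.0], [-0.001, -0.0, -1.0]]
ft_force: [-1.9, 0.2, 0.1]
grip_width: 0.204
gripper_force: 97.5
```

Call:
move_arm --jaw '[0.1,0.1,0.1]' --pt "0.0005 0 0" --pt "0.0005 0 0" --pt "0.0005 0 0" --twist '[0,0,0]'

```text
time_s: 12.58
tcp_pos: [519.2, -160.8, 109.2]
tool_rot: [[0.993, 0.122, -0.001], [0.122, -0.993, -0.0], [-0.001, -0.0, -1.0]]
ft_force: [-2.0, -0.8, 0.9]
grip_width: 0.205
gripper_force: 97.5
```

Call:
move_arm --jaw '[0.1,0.1,0.1,0.1,0.1,0.1,0.1,0.1,0.1,0.1,0.1,0.1]' --pt "-0.002 0 0" --pt "-0.005 0 0" --pt "-0.005 0 -0.005" --pt "-0.005 0 -0.011" --pt "-0.005 0 -0.013" --pt "-0.002 -0.01 -0.013" --pt "0.001 -0.022 -0.013" --pt "0.004 -0.034 -0.013" --pt "0.005 -0.041 -0.013" --pt "0.005 -0.041 -0.012" --pt "0.005 -0.041 -0.011" --pt "0.005 -0.041 -0.01" --twist '[0,0,0,0,0,0,0,0,0,0,0,0]'

```text
time_s: 13.58
tcp_pos: [519.5, -119.6, 119.1]
tool_rot: [[0.993, 0.122, -0.0], [0.122, -0.993, -0.0], [-0.0, 0.0, -1.0]]
ft_force: [0.9, 0.2, -0.8]
grip_width: 0.211
gripper_force: 97.5
```

```bash
python3 - <<'E'
from h import *
s=ctrl.get_state();print(s["tcp_pos"],s["ft_force"])
a=ctrl.snapshot("scene")[...,::-1]
cv2.imwrite("pics/v5.png",cv2.resize(a[165:215,245:305],None,fx=10,fy=10,interpolation=cv2.INTER_CUBIC))
E
```

```text
[ 519.5016737  -119.61767937  119.07125113] [ 0.85222768  0.21941305 -0.78767504]
```

View pics/v5.png

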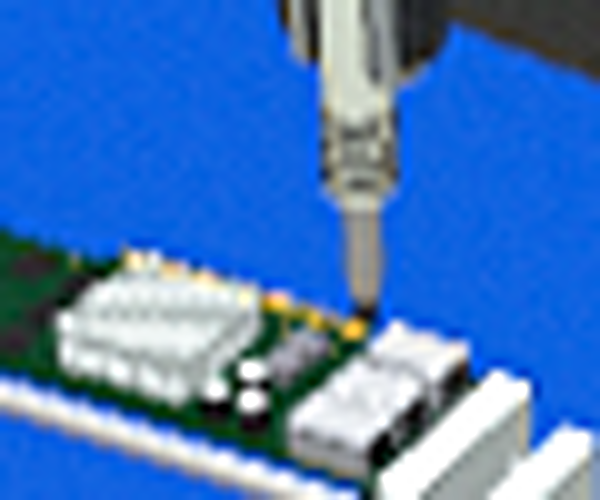

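Call:
move_arm --jaw '[0.1,0.1,0.1,0.1,0.1]' --pt "0 0 0.002" --pt "0 0 0.004" --pt "0 0 0.005" --pt "0 0 0.005" --pt "0 0 0.005" --twist '[0,0,0,0,0]'

```text
time_s: 14.05
tcp_pos: [519.6, -119.7, 114.3]
tool_rot: [[0.993, 0.122, -0.0], [0.122, -0.993, -0.0], [-0.0, 0.0, -1.0]]
ft_force: [0.8, -0.5, 0.0]
grip_width: 0.21
gripper_force: 97.5
```

Call:
move_arm --jaw '[0.1,0.1,0.1,0.1]' --pt "0 0 0.001" --pt "0 0 0.001" --pt "0 0 0.001" --pt "0 0 0.001" --twist '[0,0,0,0]'

```text
time_s: 14.38
tcp_pos: [519.7, -119.6, 113.4]
tool_rot: [[0.993, 0.122, 0.0], [0.122, -0.993, -0.0], [0.0, 0.0, -1.0]]
ft_force: [0.8, -0.9, 0.4]
grip_width: 0.211
gripper_force: 97.4
```

Call:
move_arm --jaw '[0.1,0.1,0.1,0.1]' --pt "-0.0002 0 0.0004" --pt "-0.0003 0 0.0007" --pt "-0.0003 0 0.0007" --pt "-0.0003 0 0.0007" --twist '[0,0,0,0]'

```text
time_s: 14.72
tcp_pos: [519.6, -119.5, 112.8]
tool_rot: [[0.993, 0.122, 0.001], [0.122, -0.993, -0.0], [0.001, 0.0, -1.0]]
ft_force: [0.8, -0.9, 1.4]
grip_width: 0.21
gripper_force: 97.4
```

Call:
move_arm --jaw '[0.1,0.1,0.1,0.1,0.1,0.1,0.1,0.1,0.1,0.1,0.1,0.1]' --pt "0 0.0017 0" --pt "0.0001 0.0033 0" --pt "0.0001 0.005 0" --pt "0.0002 0.0067 0" --pt "0.0003 0.0083 0" --pt "0.0003 0.01 0" --pt "0.0004 0.0117 0" --pt "0.0004 0.0133 0" --pt "0.0005 0.015 0" --pt "0.0006 0.0167 0" --pt "0.0006 0.0183 0" --pt "0.0007 0.02 0" --twist '[0,0,0,0,0,0,0,0,0,0,0,0]'

```text
time_s: 15.72
tcp_pos: [522.5, -139.3, 112.6]
tool_rot: [[0.993, 0.122, -0.0], [0.122, -0.993, 0.0], [-0.0, -0.0, -1.0]]
ft_force: [0.7, 0.3, 1.2]
grip_width: 0.215
gripper_force: 97.5
```

Call:
move_arm --jaw '[0.1,0.1,0.1,0.1,0.1,0.1,0.1,0.1,0.1,0.1,0.1,0.1]' --pt "0 0.0017 0" --pt "0.0001 0.0033 0" --pt "0.0001 0.005 0" --pt "0.0002 0.0067 0" --pt "0.0003 0.0083 0" --pt "0.0003 0.01 0" --pt "0.0004 0.0117 0" --pt "0.0004 0.0133 0" --pt "0.0005 0.015 0" --pt "0.0006 0.0167 0" --pt "0.0006 0.0183 0" --pt "0.0007 0.02 0" --twist '[0,0,0,0,0,0,0,0,0,0,0,0]'

```text
time_s: 16.72
tcp_pos: [525.6, -159.1, 112.6]
tool_rot: [[0.993, 0.122, 0.0], [0.122, -0.993, -0.0], [0.0, 0.0, -1.0]]
ft_force: [-1.0, 0.6, 1.3]
grip_width: 0.206
gripper_force: 97.5
```

Call:
move_arm --jaw '[0.1,0.1,0.1,0.1,0.1,0.1,0.1,0.1,0.1,0.1,0.1,0.1]' --pt "0 0.0017 0" --pt "0.0001 0.0033 0" --pt "0.0001 0.005 0" --pt "0.0002 0.0067 0" --pt "0.0003 0.0083 0" --pt "0.0003 0.01 0" --pt "0.0004 0.0117 0" --pt "0.0004 0.0133 0" --pt "0.0005 0.015 0" --pt "0.0006 0.0167 0" --pt "0.0006 0.0183 0" --pt "0.0007 0.02 0" --twist '[0,0,0,0,0,0,0,0,0,0,0,0]'

```text
time_s: 17.72
tcp_pos: [528.8, -178.9, 112.6]
tool_rot: [[0.993, 0.122, 0.0], [0.122, -0.993, -0.0], [0.0, 0.0, -1.0]]
ft_force: [0.3, 1.1, 1.8]
grip_width: 0.209
gripper_force: 97.5
```

Call:
move_arm --jaw '[0.1,0.1,0.1,0.1,0.1,0.1,0.1,0.1,0.1,0.1,0.1,0.1]' --pt "0 0.0017 0" --pt "0.0001 0.0033 0" --pt "0.0001 0.005 0" --pt "0.0002 0.0067 0" --pt "0.0003 0.0083 0" --pt "0.0003 0.01 0" --pt "0.0004 0.0117 0" --pt "0.0004 0.0133 0" --pt "0.0005 0.015 0" --pt "0.0006 0.0167 0" --pt "0.0006 0.0183 0" --pt "0.0007 0.02 0" --twist '[0,0,0,0,0,0,0,0,0,0,0,0]'

```text
time_s: 18.72
tcp_pos: [531.9, -198.7, 112.6]
tool_rot: [[0.993, 0.122, -0.0], [0.122, -0.993, -0.0], [-0.0, 0.0, -1.0]]
ft_force: [-0.4, 1.1, 1.8]
grip_width: 0.206
gripper_force: 97.5
```

Call:
move_arm --jaw '[0.1,0.1,0.1,0.1]' --pt "0.0001 0.0015 0" --pt "0.0001 0.0023 0" --pt "0.0001 0.0023 0" --pt "0.0001 0.0023 0" --twist '[0,0,0,0]'

```text
time_s: 19.05
tcp_pos: [532.3, -201.1, 112.6]
tool_rot: [[0.993, 0.122, 0.0], [0.122, -0.993, -0.0], [0.0, 0.0, -1.0]]
ft_force: [-0.1, -0.1, 1.0]
grip_width: 0.212
gripper_force: 97.5
```

Call:
move_arm --jaw '[0.1,0.1,0.1,0.1,0.1,0.1,0.1,0.1]' --pt "0 0 -0.006" --pt "0 0 -0.02" --pt "0 0 -0.04" --pt "0 0 -0.065" --pt "0 0 -0.09" --pt "0 0 -0.107" --pt "0 0 -0.107" --pt "0 0 -0.107" --twist '[0,0,0,0,0,0,0,0]'

```text
time_s: 19.72
tcp_pos: [532.4, -201.1, 220.4]
tool_rot: [[0.993, 0.122, 0.002], [0.122, -0.993, -0.001], [0.001, 0.001, -1.0]]
ft_force: [-0.0, 0.0, -0.6]
grip_width: 0.21
gripper_force: 97.5
```

Call:
move_arm --jaw '[0.1,0.1,0.1,0.1,0.1,0.1,0.1,0.1,0.1,0.1,0.1,0.1]' --pt "-0.001 -0.03 0" --pt "-0.001 -0.065 0" --pt "-0.002 -0.1 0" --pt "-0.003 -0.135 0" --pt "-0.003 -0.17 0" --pt "-0.004 -0.205 0" --pt "-0.004 -0.24 0" --pt "-0.005 -0.275 0" --pt "-0.005 -0.31 0" --pt "-0.006 -0.345 0" --pt "-0.006 -0.37 0" --pt "-0.006 -0.38 0" --twist '[0.003,0.003,0.003,0.003,0.003,0.003,0.003,0.003,0.003,0.003,0.003,0.003]'

```text
time_s: 20.72
tcp_pos: [477.8, 179.7, 218.2]
tool_rot: [[0.994, 0.11, -0.003], [0.11, -0.994, 0.001], [-0.003, -0.001, -1.0]]
ft_force: [0.2, 0.9, -0.9]
grip_width: 0.209
gripper_force: 97.7
```

Call:
move_arm --jaw '[0.1,0.1,0.1,0.1]' --pt "0 0 0" --pt "0 0 0" --pt "0 0 0" --pt "0 0 0" --twist '[0,0,0,0]'

```text
time_s: 21.05
tcp_pos: [480.3, 173.3, 219.1]
tool_rot: [[0.995, 0.1, -0.001], [0.1, -0.995, -0.001], [-0.001, 0.001, -1.0]]
ft_force: [-0.5, 0.1, 0.2]
grip_width: 0.209
gripper_force: 97.7
```

Call:
move_arm --jaw '[0.1,0.1,0.1,0.1,0.1,0.1,0.1,0.1,0.1,0.1]' --pt "0 -0.002 0" --pt "0 -0.002 0.015" --pt "0 -0.002 0.03" --pt "0 -0.002 0.045" --pt "0 -0.002 0.06" --pt "0 -0.002 0.07" --pt "0 -0.002 0.078" --pt "0 -0.002 0.08" --pt "0 -0.002 0.08" --pt "0 -0.002 0.08" --twist '[-0.006,-0.006,-0.006,-0.006,-0.006,-0.006,-0.006,-0.006,-0.006,-0.006]'

```text
time_s: 21.88
tcp_pos: [480.2, 177.7, 140.1]
tool_rot: [[0.99, 0.14, 0.001], [0.14, -0.99, 0.0], [0.001, -0.0, -1.0]]
ft_force: [0.4, 0.9, 0.2]
grip_width: 0.209
gripper_force: 97.7
```

```bash
python3 - <<'E'
from h import *
s=ctrl.get_state();print(s["tcp_pos"],s["ft_force"])
a=ctrl.snapshot("scene")[...,::-1]
cv2.imwrite("pics/v6.png",cv2.resize(a[180:240,350:410],None,fx=9,fy=9,interpolation=cv2.INTER_CUBIC))
E
```

```text
[480.23001774 177.69566898 140.11683881] [0.39049831 0.89059274 0.23487697]
```

View pics/v6.png

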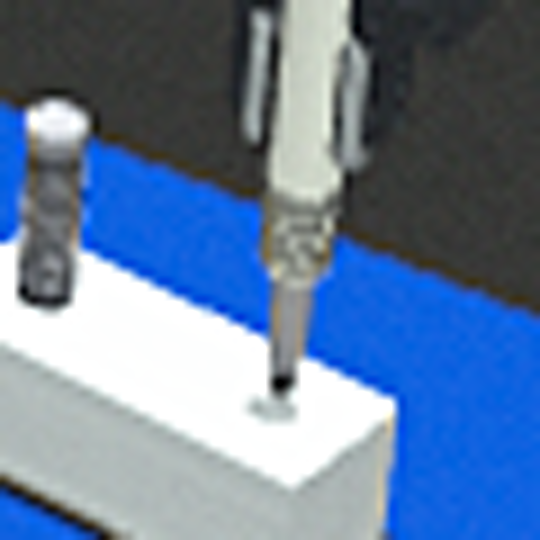

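Call:
move_arm --jaw '[0.1,0.1,0.1,0.1,0.1]' --pt "0 0.0024 0" --pt "0 0.0024 0" --pt "0 0.0024 0" --pt "0 0.0024 0" --pt "0 0.0024 0" --twist '[0,0,0,0,0]'

```text
time_s: 22.35
tcp_pos: [480.1, 175.3, 139.8]
tool_rot: [[0.99, 0.141, 0.0], [0.141, -0.99, 0.0], [0.0, 0.0, -1.0]]
ft_force: [0.3, -0.5, -1.8]
grip_width: 0.211
gripper_force: 97.7
```

Call:
move_arm --jaw '[0.1,0.1,0.1,0.1,0.1,0.1,0.1]' --pt "0 0 0.003" --pt "0 0 0.006" --pt "0 0 0.009" --pt "0 0 0.012" --pt "0 0 0.015" --pt "0 0 0.015" --pt "0 0 0.015" --twist '[0,0,0,0,0,0,0]'

```text
time_s: 22.93
tcp_pos: [479.9, 175.2, 124.3]
tool_rot: [[0.99, 0.141, -0.001], [0.141, -0.99, -0.0], [-0.001, 0.0, -1.0]]
ft_force: [0.1, -0.5, -0.4]
grip_width: 0.205
gripper_force: 97.7
```

Call:
move_arm --jaw '[0.1,0.1,0.1,0.1,0.1,0.1,0.1]' --pt "0 0 0.003" --pt "0 0 0.006" --pt "0 0 0.009" --pt "0 0 0.012" --pt "0 0 0.015" --pt "0 0 0.015" --pt "0 0 0.015" --twist '[0,0,0,0,0,0,0]'

```text
time_s: 23.52
tcp_pos: [479.9, 175.2, 109.3]
tool_rot: [[0.99, 0.141, -0.0], [0.141, -0.99, -0.0], [-0.0, 0.0, -1.0]]
ft_force: [-0.3, 0.1, -0.8]
grip_width: 0.209
gripper_force: 97.7
```

Nose is in the hole with no contact force; lowering to just above the seated height (TCP 90.3).

Call:
move_arm --jaw '[0.1,0.1,0.1,0.1,0.1,0.1,0.1,0.1]' --pt "0 0 0.003" --pt "0 0 0.006" --pt "0 0 0.01" --pt "0 0 0.014" --pt "0 0 0.017" --pt "0 0 0.018" --pt "0 0 0.018" --pt "0 0 0.018" --twist '[0,0,0,0,0,0,0,0]'

```text
time_s: 24.18
tcp_pos: [480.1, 175.3, 91.6]
tool_rot: [[0.99, 0.141, -0.0], [0.141, -0.99, -0.0], [-0.0, 0.0, -1.0]]
ft_force: [0.2, -0.1, -1.1]
grip_width: 0.21
gripper_force: 97.7
```

Call:
move_arm --jaw '[0.1,0.1,0.1,0.1]' --pt "0 0 0.0005" --pt "0 0 0.001" --pt "0 0 0.001" --pt "0 0 0.001" --twist '[0,0,0,0]'

```text
time_s: 24.52
tcp_pos: [480.1, 175.3, 90.7]
tool_rot: [[0.99, 0.141, 0.0], [0.141, -0.99, -0.0], [0.0, 0.0, -1.0]]
ft_force: [-0.5, -0.7, -1.1]
grip_width: 0.212
gripper_force: 97.7
```

Within about half a millimetre of seated. I'll release slowly, then withdraw upward.

Call:
move_arm --jaw '[0.25,0.3,0.35,0.4,0.5,0.6,0.6,0.6,0.6]' --pt "0 0 0.0003" --pt "0 0 0.0003" --pt "0 0 0.0003" --pt "0 0 0.0003" --pt "0 0 0.0003" --pt "0 0 0.0003" --pt "0 0 0.0003" --pt "0 0 0.0003" --pt "0 0 0.0003" --twist '[0,0,0,0,0,0,0,0,0]'

```text
time_s: 25.27
tcp_pos: [480.1, 175.3, 90.3]
tool_rot: [[0.99, 0.141, 0.0], [0.141, -0.99, -0.0], [0.0, 0.0, -1.0]]
ft_force: [-0.4, -0.3, -0.7]
grip_width: 0.598
gripper_force: 0.0
```

Call:
move_arm --jaw '[0.6,0.6,0.6,0.6,0.6,0.6,0.6,0.6,0.6,0.6,0.6,0.6]' --pt "0 0 -0.01" --pt "0 0 -0.025" --pt "0 0 -0.045" --pt "0 0 -0.065" --pt "0 0 -0.085" --pt "0 0 -0.105" --pt "0 0 -0.125" --pt "0 0 -0.145" --pt "0 0 -0.16" --pt "0 0 -0.16" --pt "0 0 -0.16" --pt "0 0 -0.16" --twist '[0,0,0,0,0,0,0,0,0,0,0,0]'

```text
time_s: 26.27
tcp_pos: [479.5, 175.0, 249.9]
tool_rot: [[0.99, 0.141, -0.001], [0.141, -0.99, -0.001], [-0.001, 0.0, -1.0]]
ft_force: [-0.7, -0.2, 0.5]
grip_width: 0.598
gripper_force: 0.0
```

```bash
python3 - <<'E'
from h import *
a=ctrl.snapshot("scene")[...,::-1]; b=cv2.imread("pics/scene0.png")
cv2.imwrite("pics/v7.png",cv2.resize(np.hstack([b[175:255,330:430],a[175:255,330:430]]),None,fx=4,fy=4,interpolation=cv2.INTER_CUBIC))
d=np.abs(a.astype(int)-b).sum(2)[188:250]>90; print(d.sum(), [(r+188,c) for r,c in np.argwhere(d)][:25])
E
```

```text
28 [(np.int64(191), np.int64(386)), (np.int64(192), np.int64(379)), (np.int64(192), np.int64(380)), (np.int64(192), np.int64(386)), (np.int64(193), np.int64(379)), (np.int64(193), np.int64(380)), (np.int64(193), np.int64(386)), (np.int64(193), np.int64(387)), (np.int64(194), np.int64(379)), (np.int64(194), np.int64(380)), (np.int64(194), np.int64(386)), (np.int64(194), np.int64(387)), (np.int64(195), np.int64(379)), (np.int64(196), np.int64(387)), (np.int64(206), np.int64(378)), (np.int64(214), np.int64(385)), (np.int64(215), np.int64(385)), (np.int64(218), np.int64(384)), (np.int64(221), np.int64(381)), (np.int64(221), np.int64(384)), (np.int64(222), np.int64(376)), (np.int64(222), np.int64(381)), (np.int64(223), np.int64(376)), (np.int64(223), np.int64(378)), (np.int64(224), np.int64(376))]
```

View pics/v7.png

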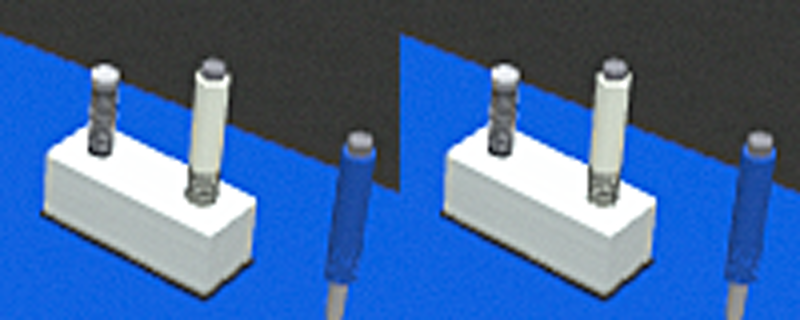

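The pen stands at the same height as before (cap at about 384,192), with the driver and the stand unchanged. I'm handing in.

```bash
python3 -c "
from cell import ctrl; print(ctrl.finish_job())"
```

```text
the job is handed in; nothing more can be done
None
```

I rubbed the pen along the whole row from the short block to the far end at about 2 cm/s, pressing about 2 N. It is back fully seated in its hole; the screwdriver is where it was, and the arm never went near the phone, bottle or tray. To find the row's edge I first touched the tip lightly (about 2 N) against the side of the contact tab; the job was handed in at about 26 s and I haven't seen the verdict.

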